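Check the angled hole with the collared depth gauge

ROBOT

A 6-joint arm with a two-finger parallel gripper is mounted at the origin on the work surface. World frame = base frame: x ahead of the robot, y to its left, z up, the work surface at z = 0. Lengths are in mm, angles in rad, forces in N, time in s.
With the tool pointing down it reaches from about 250 to 725 mm from the base axis. Payload 4 kg.
Tool frame: the origin (TCP) lies at the very end of the fingers, on their centre line; the grasp point (between the pads) lies tcp_to_grasp behind it (tcp_to_grasp is the distance from the TCP to the grasp point, in mm); z points along the fingers, y is the direction in which the jaws open and shut (so a half turn about z gives the same grasp; the last joint's range is limited). The gripper opens to 85 mm and grips with 20 to 120 N. Pads are 22 mm wide; open, the fingers measure 114 mm over their backs; the gripper's body (76 mm by 85 mm) begins 54 mm behind the grasp point. The pads swing forward as they close: fully open they stand 13 mm farther back than shut.
Start: joints at [1.181, 0.241, 0.005, 1.335, 0, 1.571], TCP at [190, 462.493, 231.306] pointing down, gripper open.
Joint ranges: [-2.72, 2.72], [-1.05, 1.87], [-1.09, 1.28], [-1.99, 2.15], [-1.42, 1.44], [-3.14, 3.14]. Speed limits (rad/s): [2.79, 2.79, 3.14, 3.14, 3.14, 3.14].

INTERFACE

Orientations are given as a 3x3 rotation matrix whose columns are the frame's x, y, z axes.
In Python, from cell import sense, read_camera, job_done, tcp_to_grasp gives the robot as it stands.
- The arm moves only by the tool step_arm, never from a script. Its argument "steps" is a list of rows, each a list of 4 numbers: the shift along the tool's x, y, z in units of 30 mm (1.0 is 30 mm), then the turn about the tool's z in units of 6 degrees (1.0 is 6 degrees). A call has 1 to 10 rows; each row is the pose to reach, as a shift and turn from the pose commanded when the call began, along the tool's axes at that moment; what a row does not reach only later rows make up. A row lasts 1/12 s, in which the tool goes at most 41.7 mm and 7.16 degrees, less where a joint would pass 70% of its speed; a pose out of reach is approached as far as the arm can. A call with a gripper value outside its range is refused whole. "jaw" is the gripper command: -1 is shut, 1 is fully open, values between are in proportion, set as the call begins (left out, the last holds). The fingers move at their own pace and stop on an object; "force" is the grip in N (left out, the last holds). Time passes only in rows, so rows that repeat a pose let the fingers close. It gives the time, the measured TCP pose, the force and the opening at its end, in the units of the state.
- sense(): the state, without advancing time (a new reading comes with each control period).
- read_camera(name): name is "scene" or "top" or "wrist"; returns a dict with "img" (420x560x3 uint8, red, green, blue), "z_map" (420x560 float32, mm along the optical axis (not along the pixel's ray), 0 where there is no reading), "fx", "fy", "cx", "cy" (pixels), "distortion" ([k1, k2, p1, p2, k3] as OpenCV has them; the pictures are not rectified), "extrinsics" (4x4, takes a point from world to camera coordinates). Camera axes: x right, y up, looking along -z (the intrinsics and any distortion apply to the point x, -y, -z); pixel columns grow to the right and rows downward; lengths in mm; the calibration is good to about 2 mm. A picture is of the moment at which its call begins.
- job_done(): hands the job in, once; it reports no verdict.
The state is a dict: "t": time; "qpos": joint angles; "dq": joint speeds; "tau": joint torques, N m; "ee_pos": TCP position; "tcp_rot": TCP orientation; "force": force on the tool from outside, world axes, zero at the start; "ft_torque": the same for the moment, N m; "width": finger opening in mm.
Only numpy, scipy, OpenCV 4.12 (cv2) and the standard library are available. Lean on these libraries where they do the work, as an engineer would, in place of code of your own. Each camera call takes 0.05 s, during which the arm holds its last target.

TASK

Take the orange-handled depth gauge from its cradle, slide it into the slanted brass guide tube of the clamped wood block until its collar stops against the tube's mouth, and draw it right out again. Then bring it to the white reading card and hold it level and still in the gripper, its tip about 8 cm above the red dot, and finish like that, still holding it. Leave the other tools where they are.

Things in the scene. Friction and masses are not known exactly. Their poses are not given: they have to be found in the camera images.
- gauge_grip (a point): centre of the orange handle of the depth gauge, to grasp; gauge about 0.15 kg, balanced near here. x axis along the rod towards the tip, z up as it lies. Along x: handle -30 to 30 mm (20 wide in y, 22 in z), 10 mm thick rod on to the tip at 135; brass collar, diameter 30, at 47 to 55; 10 mm tail back to -70. Starts level in the cradle, axis 65 mm above the bench, handle free at sides and below
- gauge_tip (a point): the red end of the gauge rod, 135 mm from gauge_grip along the gauge's x axis; the last 7 mm taper to 5 mm thick
- gauge_collar (a point): centre of the collar's front face (the face towards the tip), 55 mm from gauge_grip along the gauge's x axis and 80 mm behind the tip
- bush: brass guide tube in a pale wood block on a grey fixture (fixed). Origin: centre of its mouth, 150 mm above the bench; z axis points out along the bore, 35 degrees above level: the rod goes in along -z. Flared mouth 22 mm inside, 30 outside, narrowing within 8 mm to a 14 mm bore, 100 deep; the collar stops on the rim. Fixture foot 150 wide, 18 high, from 35 mm before to 135 mm behind the mouth; block up to 180 high, only behind the mouth
- cradle: dark wood cradle (fixed), two V posts under the gauge at -50 mm and +95 mm along its x axis; base plate 12 mm high, 85 mm wide, from -78 to 122 mm along x. Origin at bench level under gauge_grip; x axis along the gauge's as it lies. Stands left or right of the tube's fixture
- card: white reading card 130 x 130 x 6 mm flat on the bench (fixed), with a black circle 60 mm across and a red dot in its middle; origin at the middle of its underside, at bench level. On the other side of the fixture from the cradle
- mallet: bystander, to be left alone: round wooden carver's mallet standing on its head, 78 mm wide, 240 mm tall
- chisel_wide: bystander, to be left alone: lying chisel with a wooden handle and 30 mm blade, 245 mm long
- chisel_narrow: bystander, to be left alone: lying chisel with a wooden handle and 18 mm blade, 245 mm long
- pot: bystander, to be left alone: blue ceramic cup, 76 mm wide, 100 mm tall
- offcut: bystander, to be left alone: pale wood block 110 x 70 x 45 mm
- oil_jar: bystander, to be left alone: amber jar with black cap, 64 mm wide, 90 mm tall
There are look-alikes about, which are no part of the job. What is shaped like the part that bears gauge_grip but pink is not meant.

How it is judged (in metres and radians):
On the way, in this order (a step that is already met when the one before it is completed fails the run):
1. the gauge is in the guide tube with its collar against the mouth (z of gauge_collar in the frame of bush between -0.003 and 0.003 m and z of gauge_tip in the frame of bush below -0.076 m and distance between gauge_collar and bush below 0.006 m and angle between the x axis of gauge_grip and the z axis of bush, either way round below 0.1 rad), for 0.2 s.
2. the gauge is drawn right out, held by the gripper (distance between gauge_tip and bush above 0.02 m and z of gauge_tip in the frame of bush above 0.005 m and contact force between the fingers and gauge above 1 N), for 0.1 s.
At the end, for the whole second after the job is handed in: Collar seated and rod withdrawn before; the gripper holds the gauge (over 1 N), clear of card, cradle and tube, rod level within 6 degrees, tip within 30 mm sideways of the card's middle and 50 to 120 mm above the bench, still (under 20 mm/s and 0.1 rad/s) (horizontal distance between gauge_tip and card below 0.03 m and height (world z) of gauge_tip between 0.05 and 0.12 m and angle between gauge_grip's own x axis and vertical between 1.466 and 1.676 rad and height (world z) of gauge_grip above 0.05 m and contact force between the fingers and gauge above 1 N and contact force between gauge and card below 0.1 N and contact force between gauge and cradle below 0.1 N and contact force between gauge and bush below 0.1 N and linear speed of gauge below 0.02 m/s and angular speed of gauge below 0.1 rad/s); the arm keeps its last pose, push and grip.
It fails at once if a bystander is moved by more than 30 mm (distance of any of mallet, chisel_wide, chisel_narrow, pot, offcut, oil_jar from where it was at the start of the episode above 0.03 m).
It also fails if it takes over 56 s, if anything falls off the work surface, if the arm or the gripper's body presses on something with over 40 N, if the wrist force passes 120 N, or if a joint passes its speed limit or range.

## Working session

There is one attempt and no reset: what is moved stays moved. The work goes in short steps, Python scripts to look and compute and a tool call to move; the robot and the scene stay as the last step left them, time stands still between calls to the robot, and variables do not carry over. Pictures are saved under pics/ and viewed, and the job is handed in when it is done.

Besides the shell and the picture viewer there is one more tool, called after "Call:" as name(argument=value, ...), one argument or row to a line, values as JSON. step_arm: Moves the arm, as the interface text tells. Its arguments: {"type":"object","properties":{"steps":{"type":"array","items":{"type":"array","items":{"type":"number"}}},"jaw":{"type":"number"},"force":{"type":"number"}},"required":["steps"]}

```bash
mkdir -p pics; ls; cat > h.py <<'E'
import numpy as np, cv2
from cell import sense, read_camera, job_done, tcp_to_grasp
def cam(n):
    c=read_camera(n); c['E']=np.array(c['extrinsics']); c['K']=np.array([[c['fx'],0,c['cx']],[0,c['fy'],c['cy']],[0,0,1]]); c['D']=np.array(c['distortion'],float); return c
def save(c,f,crop=None,s=1):
    im=c['img'][:,:,::-1]
    if crop: im=im[crop[1]:crop[3],crop[0]:crop[2]]
    cv2.imwrite('pics/'+f,cv2.resize(im,None,fx=s,fy=s,interpolation=cv2.INTER_CUBIC))
def world(c,uv,z=None):
    uv=np.atleast_2d(np.array(uv,float)); n=cv2.undistortPoints(uv[:,None],c['K'],c['D'])[:,0]
    if z is None: z=np.array([c['z_map'][int(round(v)),int(round(u))] for u,v in uv])
    P=np.c_[n[:,0]*z,-n[:,1]*z,-z*np.ones(len(n))]
    R,t=c['E'][:3,:3],c['E'][:3,3]
    return (P-t)@R
def cloud(c):
    v,u=np.mgrid[0:420,0:560]; uv=np.c_[u.ravel(),v.ravel()].astype(float)
    return world(c,uv,c['z_map'].ravel()).reshape(420,560,3)
def proj(c,P):
    P=np.atleast_2d(P)@c['E'][:3,:3].T+c['E'][:3,3]; P=P*[1,-1,-1]
    return cv2.projectPoints(P,np.zeros(3),np.zeros(3),c['K'],c['D'])[0][:,0]
E
python3 - <<'E'
from h import *
np.set_printoptions(precision=3,suppress=True)
s=sense(); print(s,tcp_to_grasp)
for n in ['scene','top','wrist']:
    c=cam(n); save(c,n+'0.png',s=1.4); print(n,c['D'],c['fx'],(-c['E'][:3,:3].T@c['E'][:3,3]))
E
```

```text
pics
{'t': 0.0, 'qpos': array([ 1.181,  0.241,  0.004,  1.335, -0.   ,  1.571]), 'dq': array([-0.   ,  0.   , -0.003,  0.002, -0.   ,  0.   ]), 'tau': array([ -0.002, -37.232,  25.241,   0.017,  -0.   ,   0.   ]), 'ee_pos': array([189.752, 461.912, 230.436]), 'tcp_rot': array([[-0.925,  0.38 , -0.001],
       [ 0.38 ,  0.925, -0.002],
       [-0.   , -0.002, -1.   ]]), 'force': array([-0.319,  0.132, -0.05 ]), 'ft_torque': array([ 0.006,  0.019, -0.025]), 'width': 85.90867197615678} 18.700000000000003
scene [0.04 0.   0.   0.   0.  ] 511.6849337430848 [1309.799 -883.581 1175.145]
top [-0.081  0.     0.     0.     0.   ] 459.9008361061449 [ 368.59    58.455 1369.712]
wrist [-0.03  0.    0.    0.    0.  ] 300.57680777583175 [119.435 491.547 372.734]
```

View pics/scene0.png

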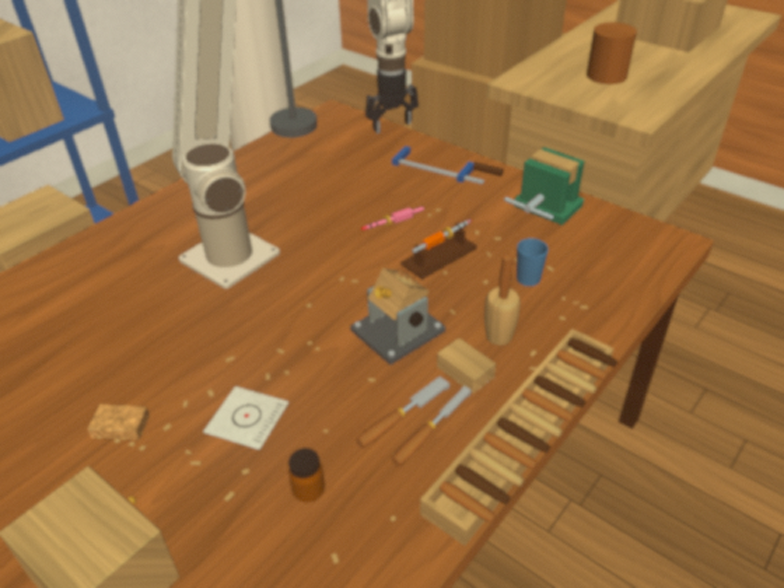

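View pics/top0.png

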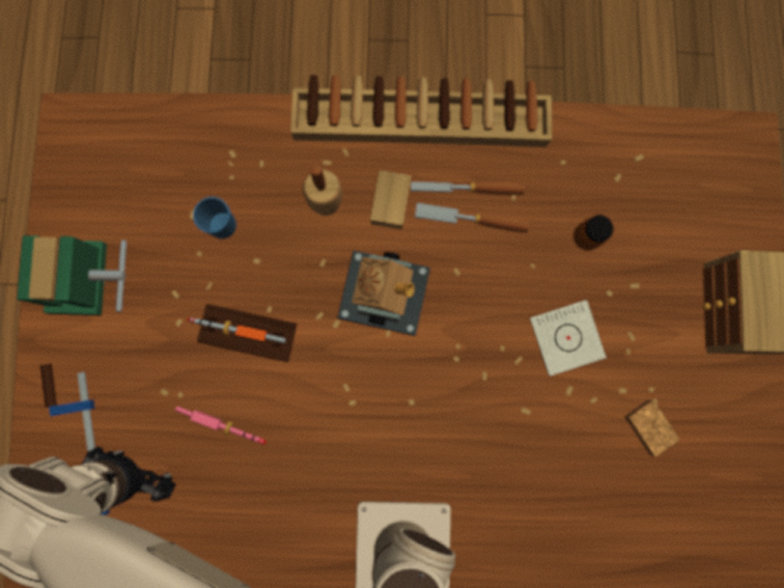

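View pics/wrist0.png

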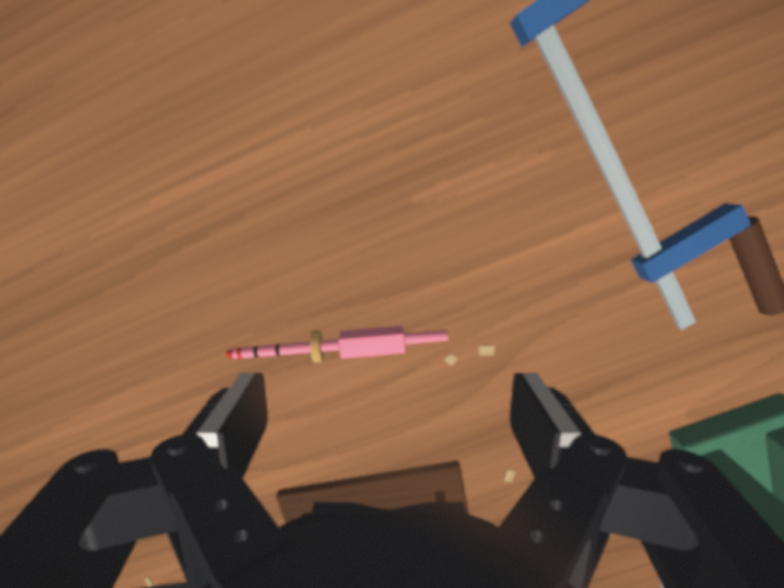

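```bash
python3 - <<'E'
from h import *
np.set_printoptions(precision=1,suppress=True)
for n in ['scene','top']:
    c=cam(n); W=cloud(c); im=c['img'].astype(int); hsv=cv2.cvtColor(c['img'],cv2.COLOR_RGB2HSV)
    m=(hsv[...,0]<13)&(hsv[...,1]>215)&(hsv[...,2]>190)
    k,l,st,ce=cv2.connectedComponentsWithStats(m.astype(np.uint8))
    for i in range(1,k):
        if st[i,4]>15:
            P=W[l==i]; print(n,'orange',ce[i],st[i,4],np.median(P,0),P.min(0),P.max(0))
    if n=='top':
        save(c,'top_g.png',(120,205,230,275),7); save(c,'top_b.png',(230,170,320,245),8); save(c,'top_c.png',(370,205,440,275),8)
    else:
        save(c,'sc_g.png',(270,145,350,205),9); save(c,'sc_b.png',(240,185,330,260),8)
    print('bench',W[300,300] if n=='top' else W[220,200])
E
```

```text
bench [255.3 -59.   -1.4]
top orange [178.5 237.3] 66 [439.6 321.   75.7] [429.1 295.1  70.1] [447.9 344.1  80.2]
bench [268.1 -30.9   3.6]
```

View pics/top_g.png

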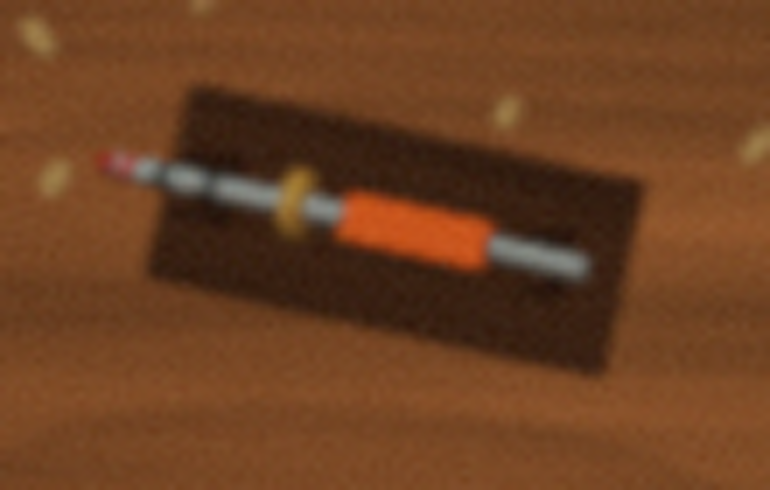

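View pics/top_b.png

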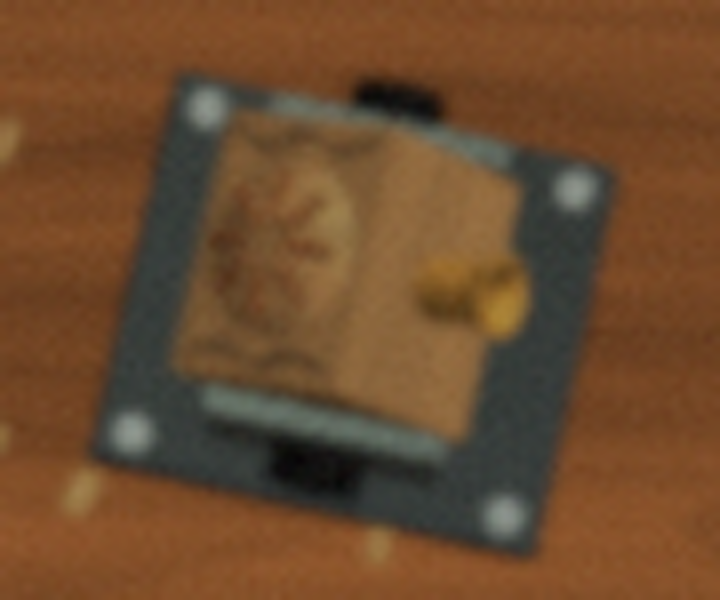

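View pics/top_c.png

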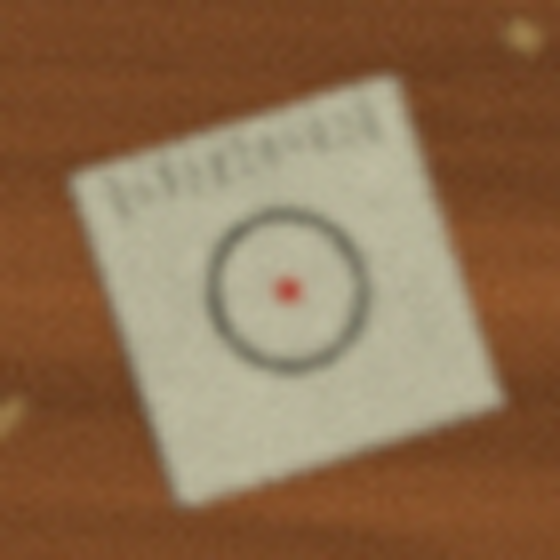

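View pics/sc_b.png

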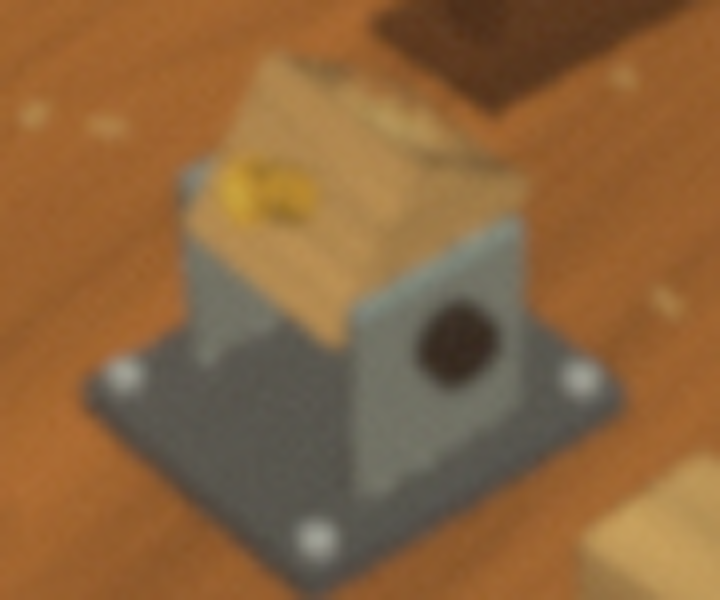

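View pics/sc_g.png

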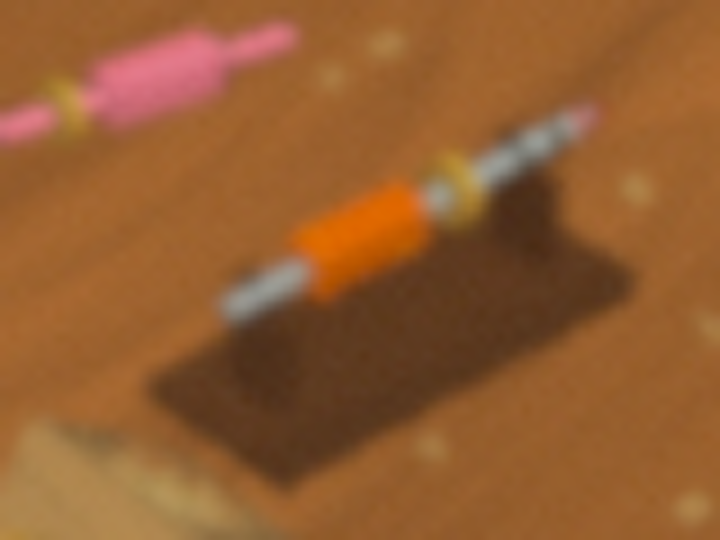

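```bash
cat >> h.py <<'E'
def atz(c,uv,h):
    o=-c['E'][:3,:3].T@c['E'][:3,3]
    d=world(c,uv,np.full(len(np.atleast_2d(uv)),100.))-o
    return o+d*((h-o[2])/d[:,2])[:,None]
E
python3 - <<'E'
from h import *
np.set_printoptions(precision=1,suppress=True)
c=cam('top')
px=lambda l,x0,y0,s:[((a+.5)/s-.5+x0,(b+.5)/s-.5+y0) for a,b in l]
g=atz(c,px([(105,160),(587,266),(342,217),(490,244),(295,200)],120,205,7),65); print('gauge tip,tail,hfront,hback,collar\n',g)
d=g[0]-g[1]; print(np.linalg.norm(d), np.degrees(np.arctan2(d[1],d[0])), 'grip',g[1]+d*70/205,(g[2]+g[3])/2)
k=atz(c,px([(193,88),(643,183),(603,375),(150,275)],120,205,7),12); print('cradle',k,np.degrees(np.arctan2(*(k[0]-k[1])[[1,0]])),np.degrees(np.arctan2(*(k[3]-k[2])[[1,0]])))
f=atz(c,px([(183,72),(616,164),(537,555),(93,460)],230,170,8),18); print('foot',f)
for a,b in((0,1),(3,2),(3,0),(2,1)): v=f[b]-f[a]; print(np.linalg.norm(v),np.degrees(np.arctan2(v[1],v[0])))
fr=(f[1]+f[2])/2; bk=(f[0]+f[3])/2; a=(fr-bk)/np.linalg.norm(fr-bk); print('axis',a,'mouth from foot',fr-35*a, bk+135*a, 'center-based',f.mean(0)+50*a)
print('mouth px',atz(c,px([(503,300)],230,170,8),150))
print('card',atz(c,px([(288,290)],370,205,8),6))
c2=cam('scene')
print('mouth scene',atz(c2,px([(240,187)],240,185,8),150))
f=atz(c2,px([(82,390),(313,597),(628,398)],240,185,8),18); print('foot sc',f)
k=atz(c2,px([(590,117),(232,310)],270,145,9),65);print('gauge tip tail sc',k, np.linalg.norm(k[0]-k[1]))
v=k[0]-k[1];print(np.degrees(np.arctan2(v[1],v[0])),k[1]+v*70/205)
print('card sc',atz(c2,[(246/1.4,415.5/1.4)],6))
E
```

```text
gauge tip,tail,hfront,hback,collar
 [[464.3 450.   65. ]
 [426.6 250.4  65. ]
 [443.7 351.2  65. ]
 [434.4 290.2  65. ]
 [450.1 370.8  65. ]]
203.21188028470584 79.30648006659338 grip [439.4 318.5  65. ] [439.1 320.7  65. ]
cradle [[499.9 429.8  12. ]
 [464.6 235.9  12. ]
 [383.3 249.5  12. ]
 [419.9 443.9  12. ]] 79.68799173088334 79.33741779330413
foot [[623.3 119.   18. ]
 [592.8 -43.2  18. ]
 [446.6 -16.6  18. ]
 [477.3 147.7  18. ]]
164.96301910199293 -100.63372830119535
167.16130680096646 -100.60651471819938
148.7318630710104 -11.125922024901564
148.64983004685055 -10.278881780330664
axis [-0.2 -1.   0. ] mouth from foot [526.1   4.5  18. ] [525.4   0.6  18. ] center-based [525.8   2.6  18. ]
mouth px [[523.9   3.8 150. ]]
card [[ 449.6 -343.4    6. ]]
mouth scene [[519.9   5.2 150. ]]
foot sc [[449.  -17.6  18. ]
 [597.1 -49.3  18. ]
 [627.8 116.1  18. ]]
gauge tip tail sc [[462.6 449.3  65. ]
 [425.6 255.4  65. ]] 197.37397287993718
79.18732856463586 [438.3 321.6  65. ]
card sc [[ 448.  -342.5    6. ]]
```

Candidates (top picture pixels at 1.4x): the orange gauge in the dark cradle at (250,333), and the pink look-alike lying on the bench at (205,420). I choose the orange one. The close crop shows an orange handle, a brass collar and a red tip pointing to +y. Its length measures 203 mm against 205 expected.

The tube mouth is at about (525, 3.5, 150), with insertion heading 79.4°. The card dot is at about (449, -343).

Call:
step_arm(
  steps=[
    [-0.95,-0.12,0.1,1.1],
    [-1.9,-0.24,0.2,2.2],
    [-2.85,-0.36,0.3,3.3],
    [-3.8,-0.48,0.4,4.4],
    [-4.75,-0.6,0.5,5.5],
    [-5.7,-0.72,0.6,6.6],
    [-6.65,-0.85,0.7,7.7],
    [-7.6,-0.97,0.8,8.8],
    [-8.55,-1.1,0.9,9.9],
    [-9.5,-1.22,1.0,11.0],
  ],
  jaw=1,
  force=30,
)

```text
t: 1.18
ee_pos: [440.9, 319.4, 201.2]
tcp_rot: [[-0.023, 1.0, 0.0], [1.0, 0.023, 0.0], [0.0, 0.0, -1.0]]
force: [0.2, 1.4, -0.1]
width: 85.3
```

Call:
step_arm(
  steps=[
    [0,0,0,1.02],
    [0,0,0,2.05],
    [0,0,0,2.05],
    [0,0,0,2.05],
  ],
)

```text
t: 1.52
ee_pos: [439.8, 320.2, 201.2]
tcp_rot: [[0.182, 0.983, -0.0], [0.983, -0.182, -0.0], [-0.0, -0.0, -1.0]]
force: [0.0, -0.5, 0.1]
width: 85.1
```

```bash
python3 - <<'E'
from h import *
np.set_printoptions(precision=3,suppress=True)
s=sense(); print(s['t'],s['ee_pos'],s['tcp_rot'],s['qpos'],s['force'])
c=cam('wrist'); save(c,'w1.png',s=1.4)
E
```

```text
1.5167 [439.763 320.187 201.157] [[ 0.182  0.983 -0.   ]
 [ 0.983 -0.182 -0.   ]
 [-0.    -0.    -1.   ]] [ 0.629  0.342  0.065  1.294 -0.     2.383] [ 0.032 -0.467  0.073]
```

View pics/w1.png

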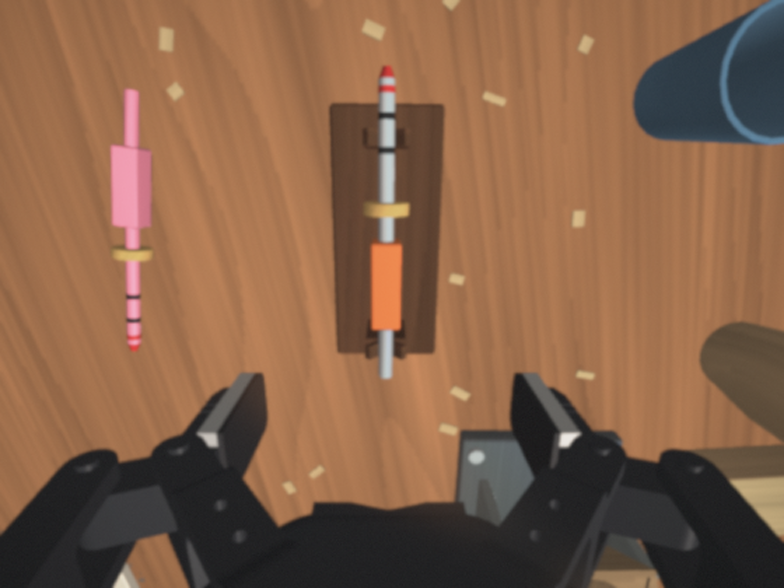

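```bash
python3 - <<'E'
from h import *
np.set_printoptions(precision=2,suppress=True)
c=cam('wrist')
p=atz(c,np.array([(387,72),(386,377),(387,244),(386.5,329.5)])/1.4,65); print(p, p[0]+(p[1]-p[0])*135/205)
q=atz(c,np.array([(387,244),(386.5,329.5)])/1.4,76); print(q.mean(0)); v=p[0]-p[1]; print(np.linalg.norm(v),np.degrees(np.arctan2(v[1],v[0])))
E
```

```text
[[462.27 449.62  65.  ]
 [424.76 250.47  65.  ]
 [443.4  347.4   65.  ]
 [431.95 287.34  65.  ]] [437.56 318.47  65.  ]
[438.28 320.46  76.  ]
202.6578636880408 79.33292579960393
```

Call:
step_arm(
  steps=[
    [-0.01,-0.05,0.9,0],
    [-0.02,-0.05,1.8,0],
    [-0.02,-0.05,2.7,0],
    [-0.02,-0.05,3.6,0],
    [-0.02,-0.05,4.3,0],
    [-0.02,-0.05,4.8,0],
    [-0.02,-0.05,5.16,0],
    [-0.02,-0.05,5.16,0],
    [-0.02,-0.05,5.16,0],
  ],
)

```text
t: 2.37
ee_pos: [437.9, 320.2, 46.5]
tcp_rot: [[0.183, 0.983, -0.0], [0.983, -0.183, -0.0], [-0.0, -0.0, -1.0]]
force: [0.8, 0.0, 1.0]
width: 85.6
```

Call:
step_arm(
  steps=[
    [0,0,0,0],
    [0,0,0,0],
    [0,0,0,0],
    [0,0,0,0],
    [0,0,0,0],
    [0,0,0,0],
    [0,0,0,0],
    [0,0,0,0],
  ],
  jaw=-1,
  force=30,
)

```text
t: 3.03
ee_pos: [437.8, 320.3, 47.0]
tcp_rot: [[0.184, 0.983, -0.0], [0.983, -0.184, 0.001], [0.001, -0.001, -1.0]]
force: [-3.2, -0.6, 6.1]
width: 19.6
```

Call:
step_arm(
  steps=[
    [0,0,-0.3,0],
    [0,0,-0.9,0],
    [0,0,-1.8,0],
    [0,0,-2.7,0],
    [0,0,-3.6,0],
    [0,0,-4.5,0],
    [0,0,-5.4,0],
    [0,0,-6.0,0],
    [0,0,-6.0,0],
    [0,0,-6.0,0],
  ],
)

```text
t: 3.87
ee_pos: [438.9, 320.3, 227.5]
tcp_rot: [[0.185, 0.983, 0.003], [0.983, -0.185, 0.001], [0.002, 0.002, -1.0]]
force: [0.3, -0.3, -1.6]
width: 19.6
```

```bash
python3 - <<'E'
from h import *
np.set_printoptions(precision=3,suppress=True)
s=sense(); print(s['t'],s['ee_pos'],s['force'],s['width'])
c=cam('wrist'); save(c,'w2.png',s=1.4)
c=cam('scene'); save(c,'s2.png',(250,90,400,220),5)
E
```

```text
3.8667 [438.867 320.261 227.499] [ 0.34  -0.329 -1.594] 19.627438036879337
```

View pics/w2.png

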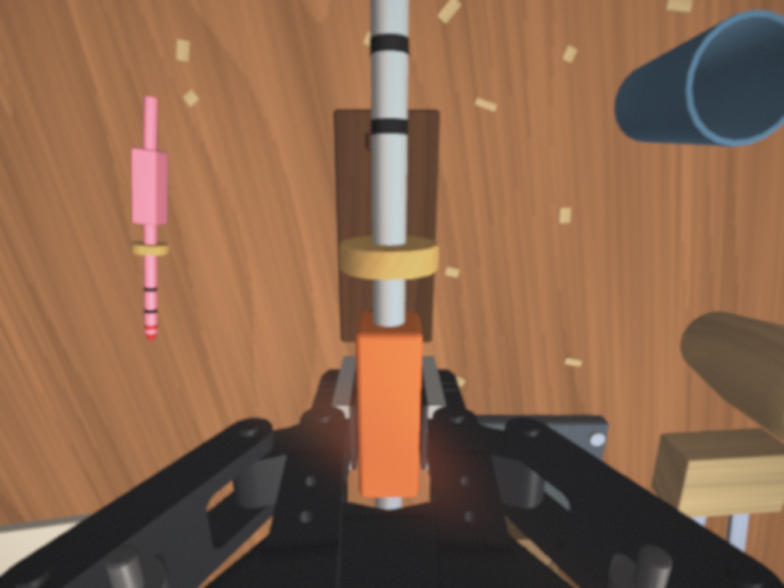

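View pics/s2.png

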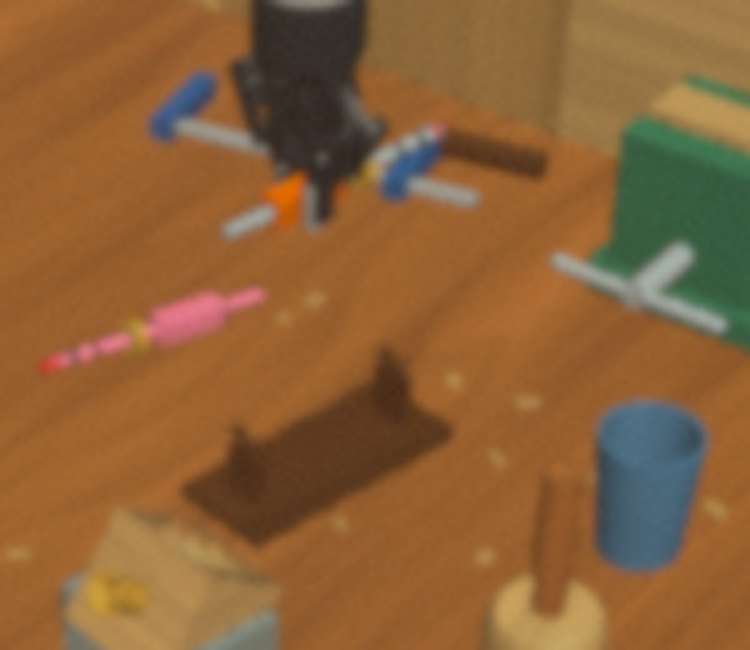

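```bash
cat >> h.py <<'E'
def rod():
    """gauge axis in tool frame (x forward, h up from grasp point): handle-top line fit & rod-top line fit"""
    s=sense(); c=cam('wrist'); W=cloud(c); R=np.array(s['tcp_rot']); T=(W-s['ee_pos'])@R
    hsv=cv2.cvtColor(c['img'],cv2.COLOR_RGB2HSV)
    h=-T[...,2]-tcp_to_grasp; x=T[...,0]; y=T[...,1]; ok=c['z_map']>0
    out=[]
    org=ok&(hsv[...,0]<14)&(hsv[...,1]>180)&(hsv[...,2]>120)&(abs(y)<6)&(abs(x)<60)&(abs(h)<60)
    out.append((x[org],h[org]))
    gry=ok&(hsv[...,1]<70)&(abs(y)<1.5)&(x>34)&(x<160)&(abs(h)<110)
    out.append((x[gry],h[gry]))
    res=[]
    for X,H in out:
        if len(X)<20: res.append(None); continue
        m=np.ones(len(X),bool)
        for _ in range(4):
            p=np.polyfit(X[m],H[m],1); r=H-np.polyval(p,X); m=abs(r)<2.5*max(1,np.median(abs(r)))
        res.append((round(np.degrees(np.arctan(p[0])),2),round(p[1],1),m.sum(),round(X.min()),round(X.max()),round(y[org].mean(),1)))
    return res,c
E
python3 - <<'E'
from h import *
r,c=rod(); print(r)
E
```

```text
[None, (np.float64(-0.03), np.float64(3.6), np.int64(1550), 34, 117, np.float64(nan))]h.py:41: RuntimeWarning: Mean of empty slice.
  res.append((round(np.degrees(np.arctan(p[0])),2),round(p[1],1),m.sum(),round(X.min()),round(X.max()),round(y[org].mean(),1)))
  ret = ret.dtype.type(ret / rcount)
```

Call:
step_arm(
  steps=[
    [-1.0,0.23,0,0],
    [-2.2,0.5,0,0],
    [-3.4,0.78,0,0],
    [-4.6,1.06,0,0],
    [-5.8,1.34,0,0],
    [-7.0,1.62,0,0],
    [-8.2,1.9,0,0],
    [-9.4,2.18,0,0],
    [-10.6,2.46,0,0],
    [-11.85,2.76,0,0],
  ],
)

```text
t: 4.85
ee_pos: [452.6, -46.2, 225.0]
tcp_rot: [[0.184, 0.983, -0.003], [0.983, -0.184, 0.0], [-0.0, -0.003, -1.0]]
force: [0.5, 0.9, -1.4]
width: 19.3
```

Call:
step_arm(
  steps=[
    [0,0,0,0],
    [0,0,0,0],
    [0,0,0,0],
  ],
)

```text
t: 5.1
ee_pos: [453.1, -44.6, 225.3]
tcp_rot: [[0.185, 0.983, -0.003], [0.983, -0.185, 0.001], [0.0, -0.003, -1.0]]
force: [0.1, -0.2, -2.2]
width: 19.6
```

```bash
python3 - <<'E'
from h import *
np.set_printoptions(precision=3,suppress=True)
s=sense(); print(s['t'],s['ee_pos'],s['force'],s['width'])
r,c=rod(); print(r[1]); save(c,'w3.png',s=1.4)
E
```

```text
5.1 [453.115 -44.577 225.32 ] [ 0.087 -0.155 -2.236] 19.636514953699667
(np.float64(0.01), np.float64(3.5), np.int64(1561), 34, 117, np.float64(nan))h.py:41: RuntimeWarning: Mean of empty slice.
  res.append((round(np.degrees(np.arctan(p[0])),2),round(p[1],1),m.sum(),round(X.min()),round(X.max()),round(y[org].mean(),1)))
  ret = ret.dtype.type(ret / rcount)
```

View pics/w3.png

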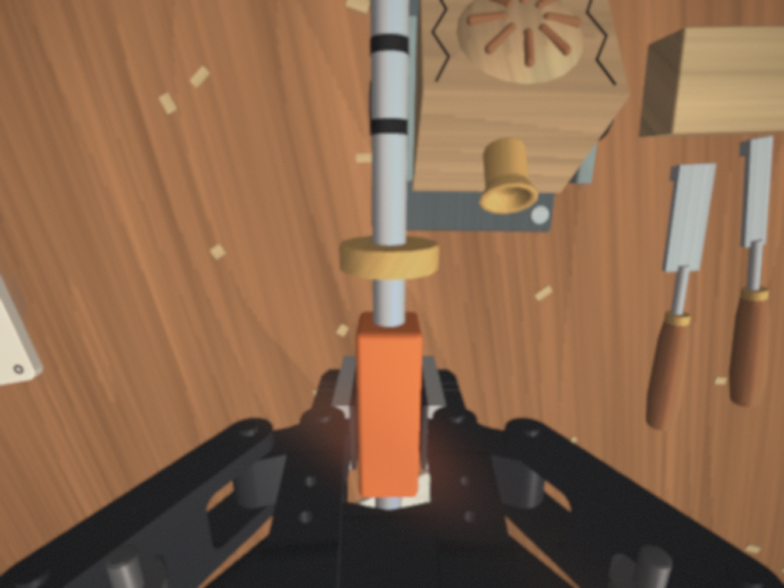

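```bash
python3 - <<'E'
from h import *
np.set_printoptions(precision=2,suppress=True)
s=sense(); c=cam('wrist'); save(c,'w3m.png',(330,90,400,160),9)
W=cloud(c); T=(W-s['ee_pos'])@np.array(s['tcp_rot']); hsv=cv2.cvtColor(c['img'],cv2.COLOR_RGB2HSV)
T[...,2]=-T[...,2]-tcp_to_grasp
m=(hsv[...,0]>14)&(hsv[...,0]<30)&(hsv[...,1]>110)&(abs(T[...,1])<12)&(abs(T[...,2])<25)&(T[...,0]>30)
print('collar',m.sum(),np.percentile(T[m],[1,50,99],axis=0))
p=W[130:148,345:385]; 
def tool(P): 
    t=(P-s['ee_pos'])@np.array(s['tcp_rot']); return np.c_[t[:,0],t[:,1],-t[:,2]-tcp_to_grasp]
for r in range(118,154,3): print(r,[tuple(np.round(W[r,q]).astype(int)) for q in (352,358,364,370,376)])
print('mouth',atz(c,[(509.5/1.4,194/1.4)],150), tool(atz(c,[(509.5/1.4,194/1.4)],150)))
E
```

```text
collar 1547 [[ 47.48 -11.79  -8.73]
 [ 52.47  -0.08  11.34]
 [ 55.31  11.71  14.34]]
118 [(np.int64(519), np.int64(23), np.int64(147)), (np.int64(522), np.int64(22), np.int64(150)), (np.int64(526), np.int64(21), np.int64(150)), (np.int64(531), np.int64(20), np.int64(147)), (np.int64(543), np.int64(18), np.int64(122))]
121 [(np.int64(518), np.int64(21), np.int64(150)), (np.int64(522), np.int64(20), np.int64(151)), (np.int64(525), np.int64(19), np.int64(153)), (np.int64(530), np.int64(19), np.int64(152)), (np.int64(536), np.int64(18), np.int64(145))]
124 [(np.int64(518), np.int64(19), np.int64(149)), (np.int64(521), np.int64(18), np.int64(151)), (np.int64(525), np.int64(18), np.int64(153)), (np.int64(529), np.int64(17), np.int64(152)), (np.int64(535), np.int64(16), np.int64(146))]
127 [(np.int64(517), np.int64(17), np.int64(150)), (np.int64(521), np.int64(16), np.int64(152)), (np.int64(524), np.int64(16), np.int64(155)), (np.int64(529), np.int64(15), np.int64(154)), (np.int64(534), np.int64(14), np.int64(149))]
130 [(np.int64(516), np.int64(15), np.int64(153)), (np.int64(519), np.int64
[... 1140 characters left out ...]
p.int64(522), np.int64(2), np.int64(140)), (np.int64(527), np.int64(2), np.int64(141)), (np.int64(530), np.int64(1), np.int64(143)), (np.int64(534), np.int64(1), np.int64(147))]
148 [(np.int64(518), np.int64(1), np.int64(140)), (np.int64(522), np.int64(0), np.int64(141)), (np.int64(527), np.int64(0), np.int64(140)), (np.int64(530), np.int64(-1), np.int64(143)), (np.int64(534), np.int64(-1), np.int64(147))]
151 [(np.int64(517), np.int64(-1), np.int64(141)), (np.int64(522), np.int64(-2), np.int64(141)), (np.int64(526), np.int64(-3), np.int64(141)), (np.int64(565), np.int64(-22), np.int64(17)), (np.int64(572), np.int64(-23), np.int64(18))]
mouth [[524.68   7.43 150.  ]] [[ 63.57  60.9  -94.14]]
```

View pics/w3m.png

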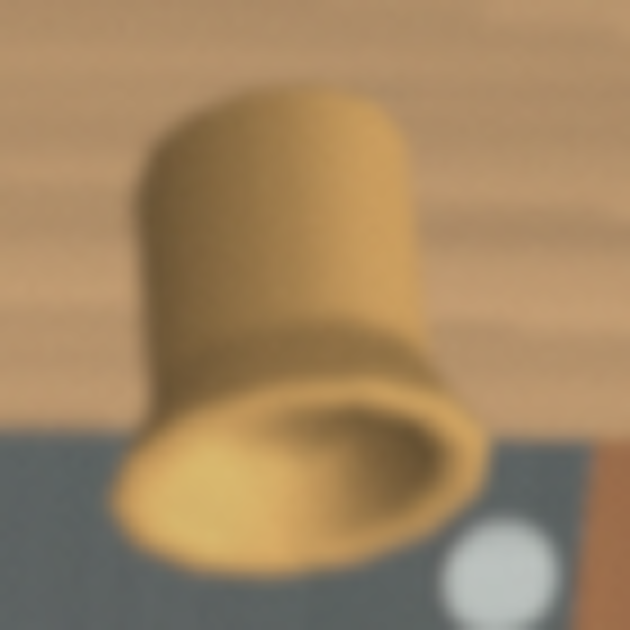

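Call:
step_arm(
  steps=[
    [-1.0,0.5,0,0],
    [-2.0,1.1,0,0],
    [-3.0,1.7,0,0],
    [-3.47,2.04,0.5,0],
    [-3.47,2.04,1.4,0],
    [-3.47,2.04,2.3,0],
    [-3.47,2.04,3.0,0],
    [-3.47,2.04,3.22,0],
    [-3.47,2.04,3.22,0],
    [-3.47,2.04,3.22,0],
  ],
)

```text
t: 6.03
ee_pos: [495.4, -157.2, 130.4]
tcp_rot: [[0.183, 0.983, 0.0], [0.983, -0.183, -0.0], [0.0, 0.0, -1.0]]
force: [-0.7, -0.5, -1.1]
width: 19.5
```

```bash
python3 - <<'E' 2>/dev/null
from h import *
np.set_printoptions(precision=3,suppress=True)
s=sense(); print(s['t'],s['ee_pos'],s['force'],s['width'])
r,c=rod(); print(r[1]); save(c,'w4.png',s=1.4)
print(c['img'].shape)
c=cam('scene'); save(c,'s4.png',(220,120,360,240),5.5)
M=np.array([525,4.2,150]); print((M-s['ee_pos'])@s['tcp_rot'])
E
```

```text
6.0333 [ 495.394 -157.24   130.384] [-0.651 -0.505 -1.082] 19.531676022751174
(np.float64(-0.0), np.float64(3.5), np.int64(1553), 34, 117, np.float64(nan))
(420, 560, 3)
[164.132  -0.354 -19.614]
```

View pics/w4.png

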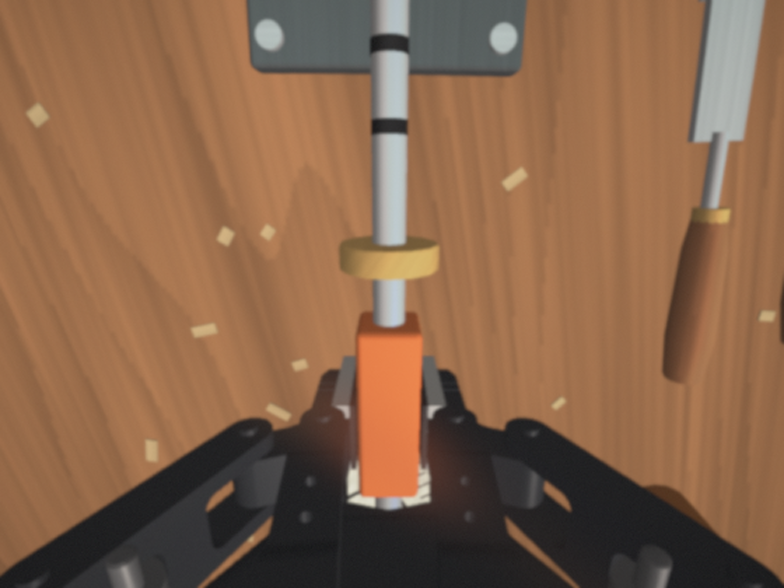

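View pics/s4.png

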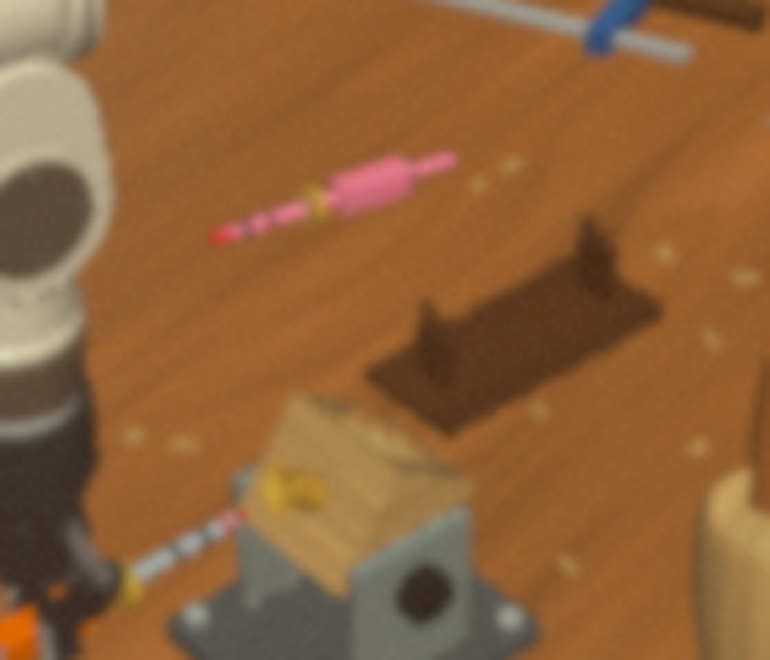

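```bash
python3 - <<'E' 2>/dev/null
from h import *
np.set_printoptions(precision=2,suppress=True)
s=sense(); c=cam('wrist'); print(c['cx'],c['cy'])
b=atz(c,np.array([(268.5,35),(503.5,38),(252,67),(521,73)])/1.4,20); t=(b-s['ee_pos'])@s['tcp_rot']; print(b,t, b[:2].mean(0),t[:2].mean(0),t[2:].mean(0))
r=atz(c,np.array([(390,20),(389,210)])/1.4,148); print((r-s['ee_pos'])@s['tcp_rot'])
E
```

```text
277.1589296013735 212.7177666918982
[[459.74  -4.1   20.  ]
 [583.31 -28.4   20.  ]
 [446.9  -17.51  20.  ]
 [590.87 -47.18  20.  ]] [[144.62 -64.55 111.39]
 [143.37  61.38 111.8 ]
 [129.08 -74.71 111.36]
 [126.31  72.26 111.85]] [521.52 -16.25  20.  ] [144.    -1.58 111.6 ] [127.69  -1.23 111.61]
[[113.6    0.02 -16.39]
 [ 64.23  -0.16 -16.36]]
```

Call:
step_arm(
  steps=[
    [0.2,-0.07,0.04,0.1],
    [0.6,-0.07,0.04,0.1],
    [1.0,-0.07,0.04,0.1],
    [1.2,-0.07,0.04,0.1],
    [1.3,-0.07,0.04,0.1],
    [1.3,-0.07,0.04,0.1],
    [1.3,-0.07,0.04,0.1],
  ],
  force=20,
)

```text
t: 6.77
ee_pos: [500.1, -119.2, 128.7]
tcp_rot: [[0.194, 0.981, 0.0], [0.981, -0.194, -0.0], [-0.0, 0.0, -1.0]]
force: [0.3, 0.6, -1.4]
width: 19.6
```

```bash
python3 - <<'E' 2>/dev/null
from h import *
np.set_printoptions(precision=3,suppress=True)
s=sense(); print(s['t'],s['ee_pos'],s['force'],s['width'])
r,c=rod(); print(r[1]); save(c,'w5.png',(180,0,380,150),4)
c=cam('scene'); save(c,'s5.png',(230,185,310,245),9)
M=np.array([525,4.2,150]); print((M-s['ee_pos'])@s['tcp_rot'])
E
```

```text
6.7667 [ 500.095 -119.211  128.746] [ 0.325  0.619 -1.426] 19.599713098243328
(np.float64(-0.01), np.float64(3.5), np.int64(1572), 34, 117, np.float64(nan))
[125.892   0.489 -21.288]
```

View pics/w5.png

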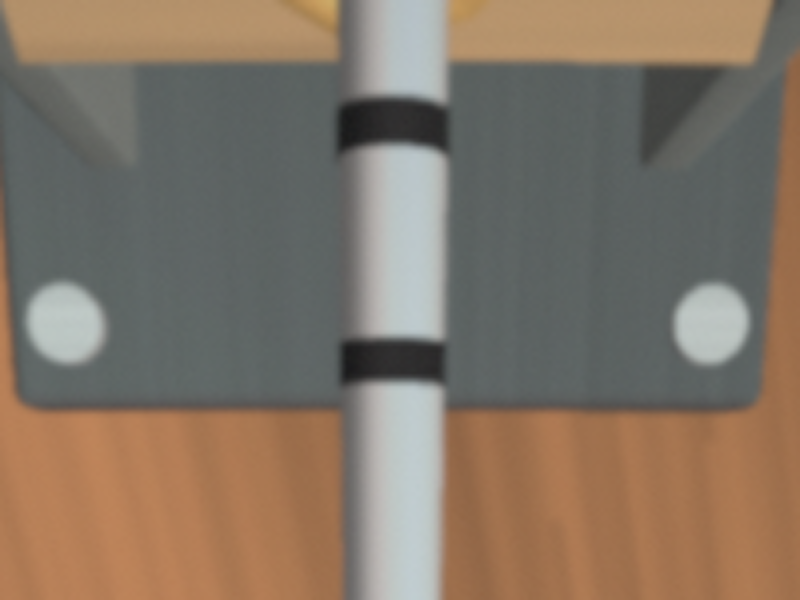

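View pics/s5.png

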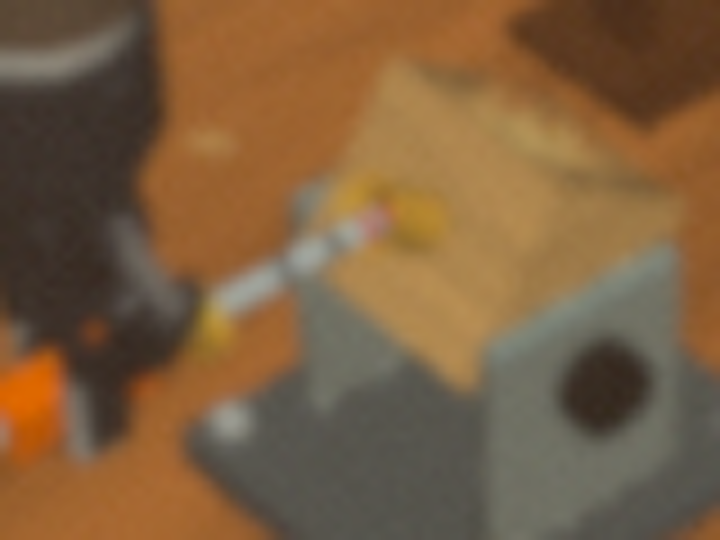

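Call:
step_arm(
  steps=[
    [0.05,-0.04,-0.13,0],
    [0.05,-0.04,-0.26,0],
    [0.09,-0.04,-0.53,0],
    [0.15,-0.04,-0.78,0],
    [0.21,-0.04,-1.04,0],
    [0.21,-0.04,-1.04,0],
  ],
)

```text
t: 7.37
ee_pos: [500.9, -113.7, 162.1]
tcp_rot: [[0.195, 0.981, 0.003], [0.981, -0.195, -0.002], [-0.001, 0.003, -1.0]]
force: [-1.5, -3.9, -1.0]
width: 19.6
```

```bash
python3 - <<'E' 2>/dev/null
from h import *
np.set_printoptions(precision=3,suppress=True)
s=sense(); print(s['t'],s['ee_pos'],s['force'],s['width'])
r,c=rod(); print(r[1]); save(c,'w6.png',s=1.4)
c=cam('scene'); save(c,'s6.png',(230,185,310,245),9)
M=np.array([525,4.2,150]); print((M-s['ee_pos'])@s['tcp_rot'])
E
```

```text
7.3667 [ 500.933 -113.688  162.126] [-1.528 -3.893 -1.017] 19.564666784764107
(np.float64(-12.62), np.float64(3.0), np.int64(1296), 34, 125, np.float64(nan))
[120.331   0.598  11.994]
```

View pics/w6.png

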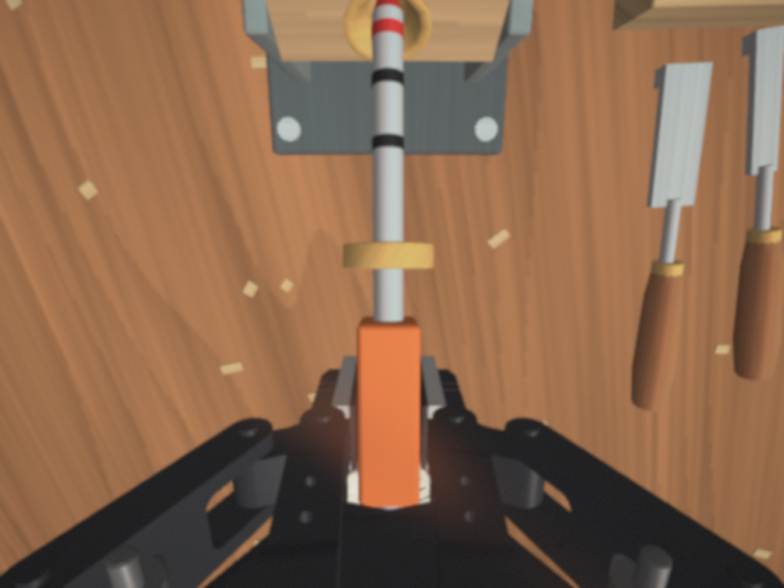

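View pics/s6.png

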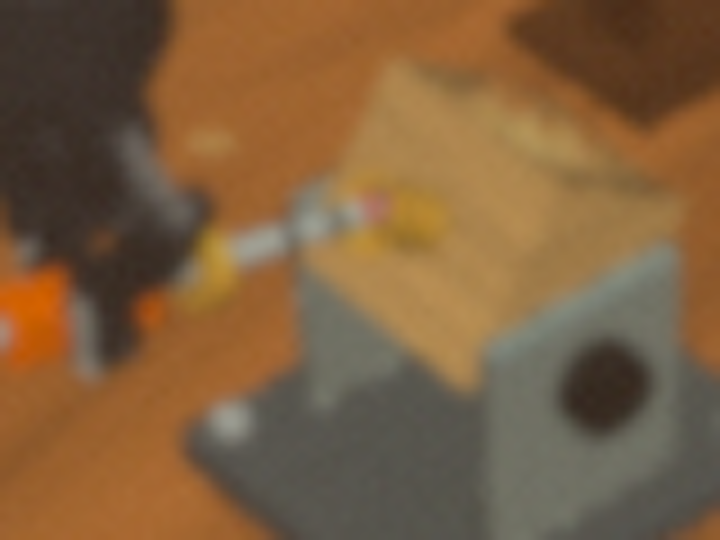

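Call:
step_arm(
  steps=[
    [0.09,0,-0.25,0],
    [0.19,0,-0.5,0],
    [0.3,0,-0.75,0],
    [0.43,0,-0.98,0],
    [0.58,0,-1.2,0],
    [0.74,0,-1.42,0],
    [0.74,0,-1.42,0],
    [0.74,0,-1.42,0],
  ],
)

```text
t: 8.13
ee_pos: [504.7, -90.6, 202.6]
tcp_rot: [[0.194, 0.981, 0.001], [0.981, -0.194, 0.002], [0.002, 0.001, -1.0]]
force: [-1.0, -0.7, -0.9]
width: 19.3
```

```bash
python3 - <<'E' 2>/dev/null
from h import *
np.set_printoptions(precision=3,suppress=True)
s=sense(); print(s['t'],s['ee_pos'],s['force'],s['width'])
r,c=rod(); print(r[1]); save(c,'w7.png',s=1.4)
M=np.array([525,4.2,150]); print((M-s['ee_pos'])@s['tcp_rot'])
E
```

```text
8.1333 [504.682 -90.563 202.617] [-0.963 -0.678 -0.878] 19.3160408257979
(np.float64(-33.65), np.float64(2.0), np.int64(545), 34, 103, np.float64(nan))
[96.813  1.5   52.786]
```

View pics/w7.png

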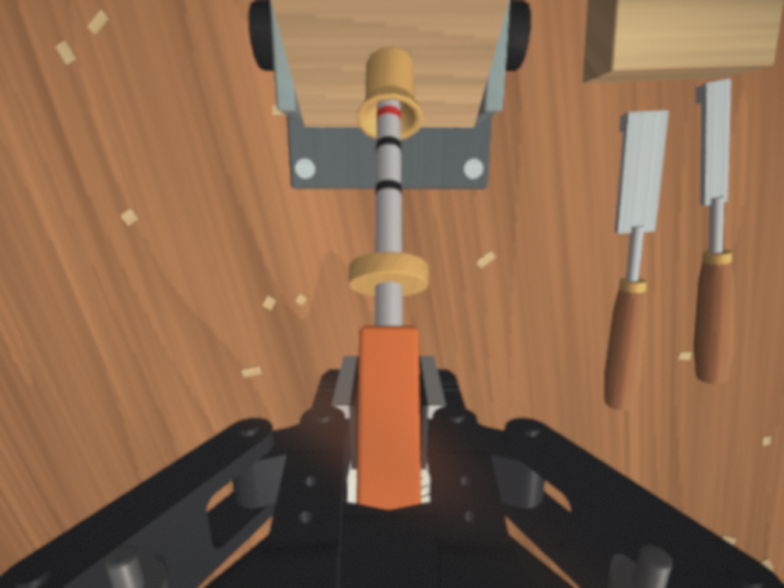

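Call:
step_arm(
  steps=[
    [0.1,0,0.09,0],
    [0.3,0,0.24,0],
    [0.5,0,0.39,0],
    [0.7,0,0.53,0],
    [0.9,0,0.67,0],
    [1.1,0,0.81,0],
    [1.3,0,0.95,0],
    [1.47,0,1.08,0],
    [1.47,0,1.08,0],
  ],
)

```text
t: 8.93
ee_pos: [512.6, -46.9, 169.0]
tcp_rot: [[0.193, 0.981, -0.002], [0.981, -0.193, 0.001], [0.0, -0.002, -1.0]]
force: [-1.2, 0.4, -1.5]
width: 19.8
```

```bash
cat > st.py <<'E'
from h import *
import sys
np.set_printoptions(precision=3,suppress=True)
s=sense(); print(s['t'],s['ee_pos'],s['force'],s['width'])
r,c=rod(); print(r[1]); save(c,sys.argv[1]+'.png',s=1.4)
M=np.array([525,4.2,150]); print((M-s['ee_pos'])@s['tcp_rot'])
E
python3 st.py w8 2>/dev/null
```

```text
8.9333 [512.561 -46.894 169.047] [-1.207  0.446 -1.488] 19.758860959219135
(np.float64(-33.63), np.float64(1.9), np.int64(147), 34, 58, np.float64(nan))
[52.531  2.356 19.053]
```

View pics/w8.png

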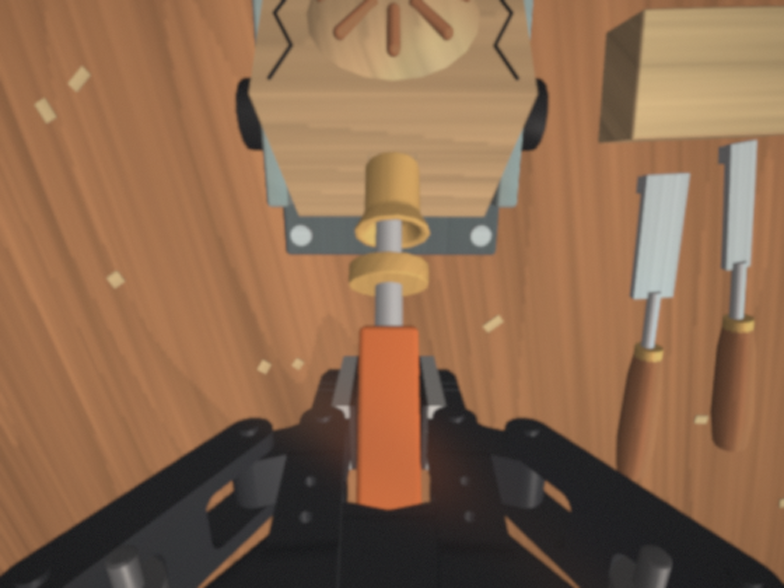

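Call:
step_arm(
  steps=[
    [0.06,0.04,0.04,0],
    [0.12,0.04,0.08,0],
    [0.18,0.04,0.13,0],
    [0.23,0.04,0.16,0],
    [0.23,0.04,0.16,0],
  ],
)

```text
t: 9.4
ee_pos: [515.4, -41.4, 165.1]
tcp_rot: [[0.195, 0.981, -0.0], [0.981, -0.195, 0.0], [0.0, -0.0, -1.0]]
force: [0.1, 0.2, -1.9]
width: 19.3
```

Call:
step_arm(
  steps=[
    [0.03,0,0.02,0],
    [0.06,0,0.04,0],
    [0.06,0,0.04,0],
  ],
)

```text
t: 9.65
ee_pos: [515.8, -39.7, 164.0]
tcp_rot: [[0.195, 0.981, -0.0], [0.981, -0.195, 0.0], [0.0, -0.0, -1.0]]
force: [0.7, -0.0, -1.5]
width: 19.7
```

```bash
python3 st.py w9 2>/dev/null
```

```text
9.65 [515.788 -39.715 164.043] [ 0.673 -0.018 -1.483] 19.729286588987115
(np.float64(-33.57), np.float64(1.9), np.int64(62), 34, 50, np.float64(nan))
[44.868  0.483 14.044]
```

View pics/w9.png

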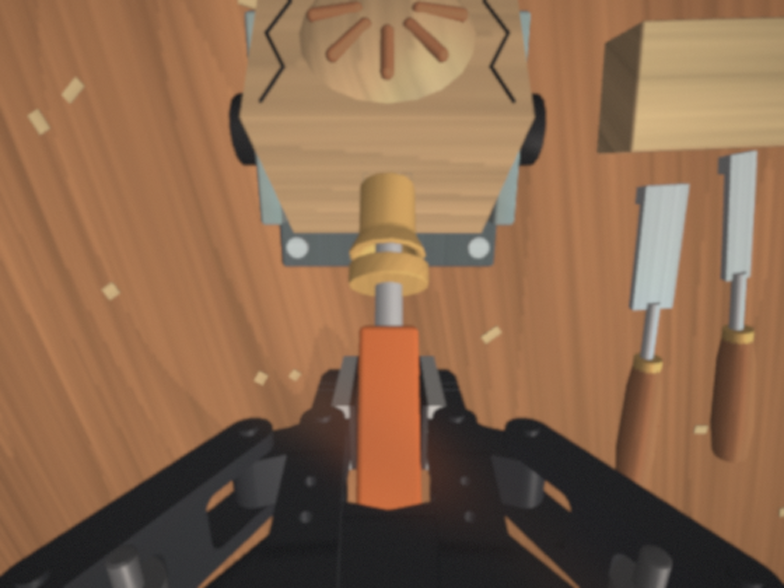

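Call:
step_arm(
  steps=[
    [0.03,0,0.02,0],
    [0.06,0,0.04,0],
    [0.08,0,0.055,0],
    [0.08,0,0.055,0],
  ],
)

```text
t: 10.03
ee_pos: [516.2, -37.3, 162.3]
tcp_rot: [[0.195, 0.981, -0.0], [0.981, -0.195, 0.0], [-0.0, -0.0, -1.0]]
force: [-0.1, -0.1, -1.6]
width: 19.7
```

Call:
step_arm(
  steps=[
    [0.02,0,0.014,0],
    [0.04,0,0.028,0],
    [0.04,0,0.028,0],
  ],
)

```text
t: 10.28
ee_pos: [516.5, -36.9, 162.1]
tcp_rot: [[0.195, 0.981, 0.0], [0.981, -0.195, -0.002], [-0.001, 0.001, -1.0]]
force: [-1.6, -2.7, 1.8]
width: 19.7
```

```bash
python3 st.py w10 2>/dev/null; python3 -c "
from h import *
c=cam('wrist');save(c,'w10c.png',(235,150,325,220),8)"
```

```text
10.2833 [516.492 -36.874 162.089] [-1.598 -2.674  1.831] 19.71235869077221
(np.float64(-34.21), np.float64(2.5), np.int64(36), 34, 37, np.float64(nan))
[41.962  0.322 12.03 ]
```

View pics/w10c.png

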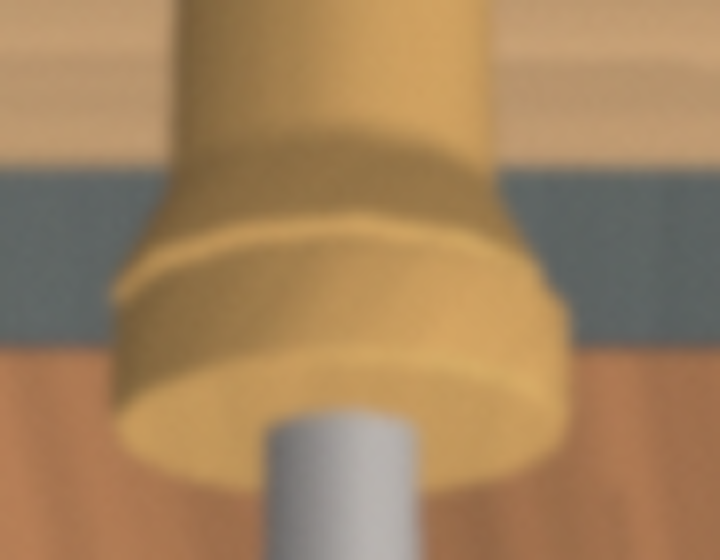

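Call:
step_arm(
  steps=[
    [0.03,0,0.02,0],
    [0.03,0,0.02,0],
    [0.03,0,0.02,0],
    [0.03,0,0.02,0],
    [0.03,0,0.02,0],
  ],
)

```text
t: 10.8
ee_pos: [516.5, -36.8, 162.0]
tcp_rot: [[0.196, 0.981, 0.0], [0.981, -0.196, -0.003], [-0.003, 0.001, -1.0]]
force: [-4.1, -6.1, 7.1]
width: 19.7
```

```bash
python3 st.py w11 2>/dev/null; python3 -c "
from h import *
c=cam('wrist');save(c,'w11c.png',(235,150,325,220),8)"
```

```text
10.8 [516.479 -36.818 162.028] [-4.091 -6.112  7.109] 19.74306931045227
(np.float64(-22.88), np.float64(-6.5), np.int64(35), 34, 37, np.float64(nan))
[41.926  0.314 11.911]
```

View pics/w11c.png

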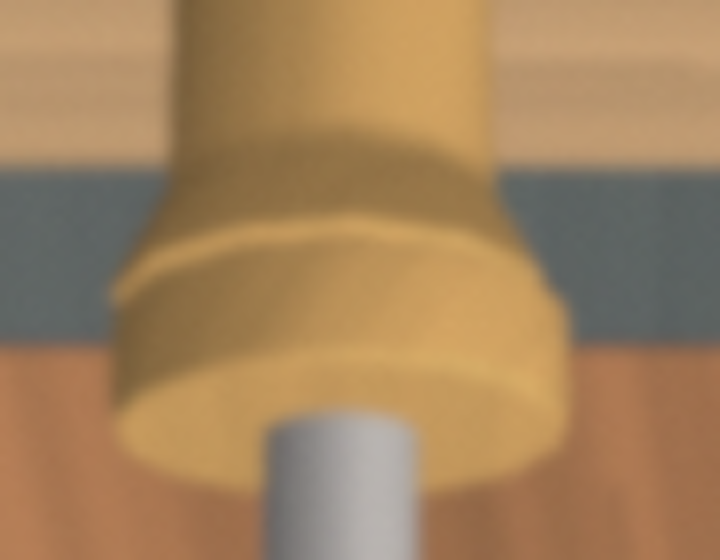

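Call:
step_arm(
  steps=[
    [-0.1,0,-0.07,0],
    [-0.3,0,-0.21,0],
    [-0.5,0,-0.35,0],
    [-0.75,0,-0.525,0],
    [-1.0,0,-0.7,0],
    [-1.25,0,-0.875,0],
    [-1.5,0,-1.05,0],
    [-1.7,0,-1.19,0],
    [-1.7,0,-1.19,0],
  ],
)

```text
t: 11.65
ee_pos: [507.1, -86.9, 198.0]
tcp_rot: [[0.197, 0.98, 0.002], [0.98, -0.197, -0.001], [-0.0, 0.002, -1.0]]
force: [-0.4, 0.5, -1.0]
width: 19.7
```

```bash
python3 st.py w12 2>/dev/null
```

```text
11.65 [507.087 -86.933 197.957] [-0.391  0.535 -1.041] 19.680641686494145
(np.float64(-33.53), np.float64(1.8), np.int64(522), 34, 98, np.float64(nan))
[92.9   -0.44  47.911]
```

View pics/w12.png

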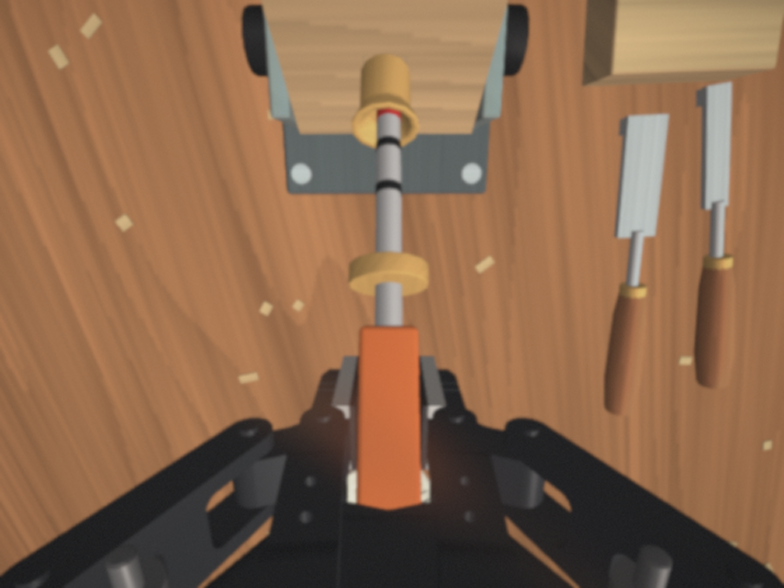

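Call:
step_arm(
  steps=[
    [-0.17,0,0.21,0],
    [-0.33,0,0.43,0],
    [-0.47,0,0.66,0],
    [-0.6,0,0.89,0],
    [-0.71,0,1.13,0],
    [-0.81,0,1.37,0],
    [-0.89,0,1.62,0],
    [-0.95,0,1.87,0],
    [-0.95,0,1.87,0],
  ],
)

```text
t: 12.45
ee_pos: [500.1, -113.7, 138.7]
tcp_rot: [[0.196, 0.981, -0.003], [0.981, -0.196, -0.0], [-0.001, -0.003, -1.0]]
force: [1.1, 0.3, -0.1]
width: 19.3
```

```bash
python3 st.py w13 2>/dev/null
```

```text
12.45 [ 500.139 -113.721  138.691] [ 1.138  0.284 -0.132] 19.313298658643976
(np.float64(-4.65), np.float64(2.2), np.int64(1453), 34, 118, np.float64(nan))
[120.498   1.295 -11.398]
```

View pics/w13.png

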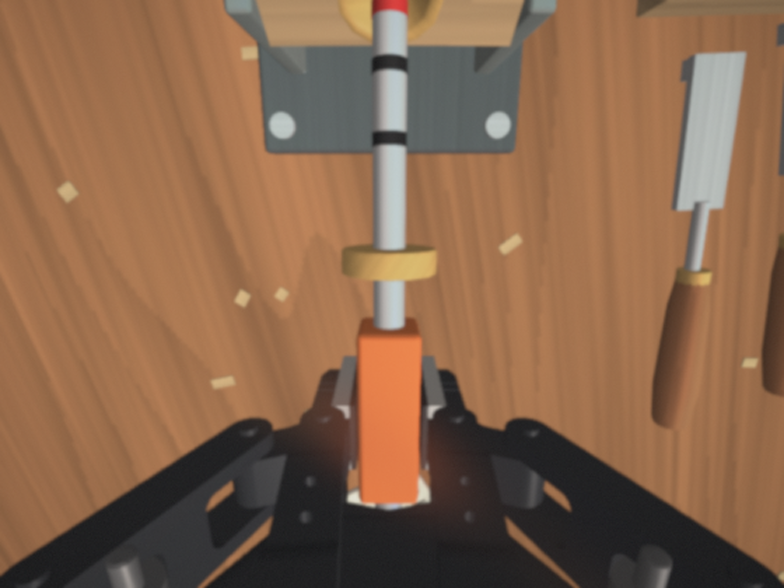

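Call:
step_arm(
  steps=[
    [-0.02,0,0.1,0],
    [-0.04,0,0.2,0],
    [-0.05,0,0.32,0],
    [-0.05,0,0.32,0],
    [-0.05,0,0.32,0],
  ],
)

```text
t: 12.92
ee_pos: [500.8, -115.0, 130.9]
tcp_rot: [[0.195, 0.981, -0.0], [0.981, -0.195, -0.001], [-0.001, -0.0, -1.0]]
force: [-0.2, -0.7, 0.3]
width: 19.2
```

```bash
python3 st.py w14 2>/dev/null
```

```text
12.9167 [ 500.785 -115.036  130.891] [-0.172 -0.742  0.325] 19.1843667050402
(np.float64(-0.73), np.float64(2.1), np.int64(1530), 34, 118, np.float64(nan))
[121.657   0.507 -19.183]
```

Call:
step_arm(
  steps=[
    [-0.2,0,0,0],
    [-0.5,0,0,0],
    [-1.0,0,0,0],
    [-1.6,0,-0.1,0],
    [-2.2,0,-0.1,0],
    [-2.8,0,-0.1,0],
    [-3.5,0,-0.1,0],
    [-4.3,0,-0.1,0],
    [-5.1,0,-0.1,0],
    [-5.9,0,-0.1,0],
  ],
  force=40,
)

```text
t: 13.8
ee_pos: [465.5, -290.3, 133.8]
tcp_rot: [[0.195, 0.981, -0.001], [0.981, -0.195, -0.0], [-0.0, -0.001, -1.0]]
force: [0.8, 0.0, -1.5]
width: 19.1
```

Call:
step_arm(
  steps=[
    [-0.8,-0.02,0.1,0],
    [-1.6,-0.04,0.3,0],
    [-2.4,-0.08,0.6,0],
    [-3.2,-0.11,0.9,0],
    [-4.0,-0.15,1.2,0],
    [-4.8,-0.18,1.5,0],
    [-5.6,-0.2,1.8,0],
    [-6.1,-0.21,2.0,0],
    [-6.39,-0.21,2.1,0],
    [-6.39,-0.21,2.1,0],
  ],
)

```text
t: 14.63
ee_pos: [421.6, -476.6, 69.8]
tcp_rot: [[0.197, 0.98, -0.001], [0.98, -0.197, 0.001], [0.001, -0.001, -1.0]]
force: [0.1, 0.2, -0.2]
width: 19.5
```

Call:
step_arm(
  steps=[
    [0,0,0,0],
    [0,0,0,0],
    [0,0,0,0],
    [0,0,0,0],
  ],
)

```text
t: 14.97
ee_pos: [423.7, -474.4, 71.8]
tcp_rot: [[0.193, 0.981, 0.001], [0.981, -0.193, -0.001], [-0.0, 0.001, -1.0]]
force: [-0.4, -0.2, -0.4]
width: 19.2
```

```bash
python3 st.py w15 2>/dev/null; python3 - <<'E'
from h import *
s=sense(); R=s['tcp_rot']; print('tip est',s['ee_pos']+R[:,0]*135+np.array([0,0,18.7-2.9]))
c=cam('scene'); save(c,'s15.png',(120,220,300,340),4.4)
c=cam('top'); save(c,'t15.png',(330,150,490,300),4)
E
```

```text
14.9667 [ 423.72  -474.405   71.833] [-0.354 -0.224 -0.396] 19.186196960986862
(np.float64(-0.96), np.float64(2.1), np.int64(1552), 34, 118, np.float64(nan))
[489.123   6.976 -78.362]
tip est [ 449.7236182  -342.05687212   87.4731352 ]
```

View pics/w15.png

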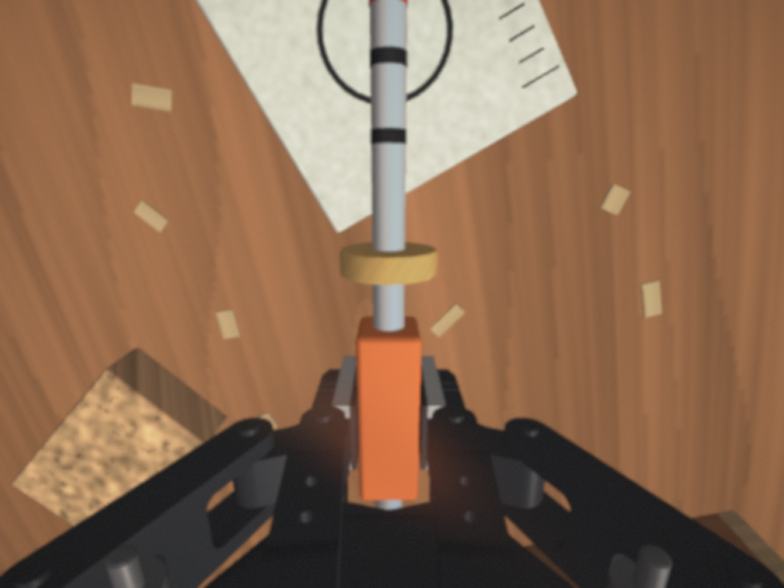

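View pics/s15.png

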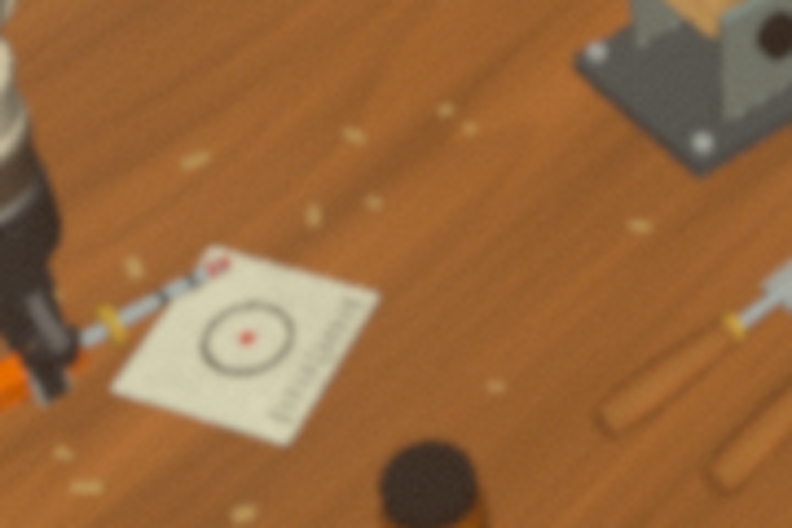

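View pics/t15.png

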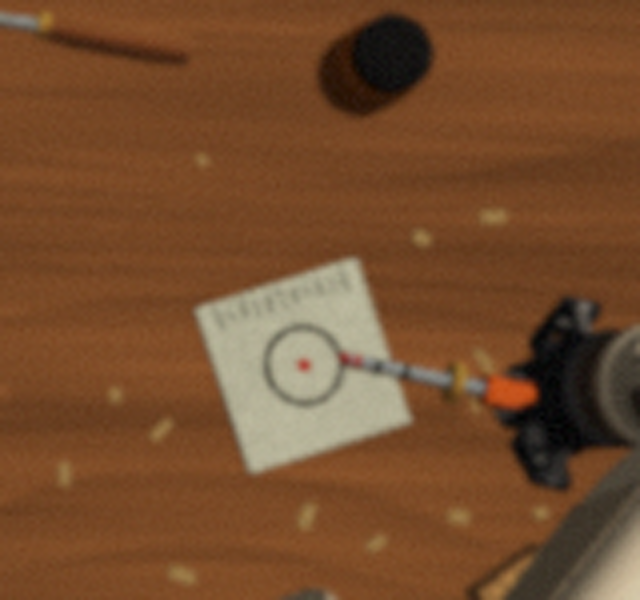

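```bash
python3 - <<'E'
from h import *
np.set_printoptions(precision=1,suppress=True)
c=cam('top'); print(atz(c,[(342.5/4+330-.4,358/4+150-.4)],87), 'dot',atz(c,[(304/4+330-.4,366/4+150-.4)],6))
c=cam('scene'); print(atz(c,[(226/4.4+120-.4,263/4.4+220-.4)],87),'dot',atz(c,[(246/4.4+120-.4,338/4.4+220-.4)],6))
s=sense(); print(s['dq'],s['t'])
E
```

```text
[[ 450.2 -347.2   87. ]] dot [[ 448.7 -343.6    6. ]]
[[ 450.2 -345.9   87. ]] dot [[ 446.5 -342.     6. ]]
[-0.  0.  0. -0. -0. -0.] 15.2167
```

Call:
step_arm(
  steps=[
    [0,0,0,0],
    [0,0,0,0],
    [0,0,0,0],
    [0,0,0,0],
    [0,0,0,0],
    [0,0,0,0],
  ],
)

```text
t: 15.72
ee_pos: [422.8, -475.3, 71.0]
tcp_rot: [[0.195, 0.981, -0.0], [0.981, -0.195, 0.0], [0.0, -0.0, -1.0]]
force: [0.4, 0.1, -0.6]
width: 19.4
```

```bash
python3 st.py w16 2>/dev/null; python3 -c "
from h import *
print(sense()['dq'].round(4)); print(job_done())"
```

```text
15.7167 [ 422.844 -475.281   70.959] [ 0.353  0.078 -0.583] 19.377417605778426
(np.float64(-1.0), np.float64(2.2), np.int64(1530), 34, 118, np.float64(nan))
[490.202   6.714 -79.004]
[ 0.0006  0.0006 -0.0002  0.0003 -0.0006 -0.0004]
the job is handed in; nothing more can be done
None
```

I took the orange gauge from its cradle, seated it in the guide tube, drew it out, and handed the job in with the gauge held level over the card. The tool can't tilt, so I put the tip in the tube's mouth and raised the wrist in an arc, which turned the gauge in a light grip to about 34°.

- **Seating:** the collar stopped on the rim at about 9 N of push and stayed there over 0.5 s. The close crop showed no gap and the collar about centred.
- **Withdrawal:** I drew the gauge back, levelled it on the tube's lower rim by reversing the arc, and pulled it right out while still gripped.
- **Final hold:** the rod is 1° from level and the tip about 85 mm above the bench. The tip is about 4 to 5 mm sideways of the red dot (about 1 mm by the arm's own pose). The jaws are closed on the handle at 19.4 mm with 40 N commanded, and joint speeds are near zero. Time used was 15.7 s of the 56 s allowed.
- **Disagreements:** my camera estimate of the mouth was about 4 mm short along the bore compared with where the collar stopped, so I went by contact and the picture. One tilt reading at seating (−23°) came from too few visible rod pixels, and I ignored it. The reading before it was −34°.
- **Other tools:** I planned the path clear of them and felt no unexpected contact, but I did not re-measure their positions at the end.

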